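Slide a vial carrier round the L-slot into the reading head

ROBOT

A 6-joint arm with a two-finger parallel gripper is mounted at the origin on a cart in front of the work surface, level with it; the furniture and walls round the work are solid. World frame = base frame: x ahead of the robot, y to its left, z up, the work surface at z = 0. Lengths are in m, angles in rad, forces in N, time in s.
With the tool pointing down it reaches from about 0.275 to 0.75 m from the base axis. Payload 10.2 kg.
Tool frame: the origin (TCP) lies at the very end of the fingers, on their centre line; the grasp point (between the pads) lies 19 mm behind it; z points along the fingers, y is the line along which they close (so a half turn about z gives the same grasp; the last joint's range is limited). The gripper opens to 88 mm and grips with 3 to 60 N. Pads are 18 mm wide; open, the fingers measure 123 mm over their backs; the gripper's body (75 mm by 187 mm) begins 45 mm behind the grasp point.
Start: joints at [1.079, 0.313, 1.498, -0, 1.331, -0.223], TCP at [0.139, 0.506, 0.239] pointing down, gripper open.
Joint ranges: [-2.94, 2.94], [-0.97, 2.17], [0.19, 2.56], [-1.23, 4.37], [0.02, 3.11], [-2.88, 2.88]. Speed limits (rad/s): [2.39, 2.39, 3.01, 3.14, 3.14, 3.14].

INTERFACE

Orientations are given as [roll, pitch, yaw] about the fixed x, y, z axes, in that order (R = Rz(yaw) Ry(pitch) Rx(roll)).
In Python, from station import monitor, imaging, manip gives the robot as it stands.
- The arm moves only by the tool carry_out, never from a script. Its argument "deltas" is a list of rows, each a list of 2 entries, a list of its own where there are three numbers: the shift along the tool's x, y, z in mm, then the turn, a rotation vector about the tool's x, y, z in degrees. In form: [[[x, y, z], [wx, wy, wz]], ...]. A call has 1 to 12 rows; each row shifts and turns the commanded pose from where the row before left it, along the tool's axes as they then stand; what a row does not reach is not made up. A row lasts 1/8 s, in which the tool goes at most 62.5 mm and 10.7 degrees, less where a joint would pass 70% of its speed; a pose out of reach is approached as far as the arm can. A call is refused whole if a number of a shift passes 62.5 or a number of a turn 10.7, either way. A call with a gripper value outside its range is refused whole. "jaw" is the opening, from 0 (shut) to 1 (fully open), set as the call begins (left out, the last holds). The fingers move at their own pace and stop on an object; "grip_force" is the grip in N (left out, the last holds). Time passes only in rows, so rows that do not move let the fingers close. It gives the time, the measured TCP pose, the force, the opening and the grip force at its end, in the units of the state.
- monitor.sense(): the state, without advancing time (a new reading comes with each control period).
- imaging.read_camera(name): name is "scene" or "top"; returns (picture, depth): 480x640x3 uint8, red, green, blue; 480x640 float32, m along the optical axis (not along the pixel's ray), 0 where there is no reading.
- imaging.camera_info(name): a dict with "vertical_fov" (degrees; the focal length in pixels is half the picture's height over the tangent of half this angle, whatever the lens; pixels are square), "cx", "cy" (the principal point, pixels), "k1" (the pictures are not rectified: a ray, as slopes to the right and down, at radius r is drawn at 1 + k1 r^2 times it, then the intrinsics apply), "pose" (4x4, takes a point from camera to world coordinates). Camera axes: x right, y up, looking along -z (the intrinsics and any distortion apply to the point x, -y, -z); pixel columns grow to the right and rows downward; lengths in m; the calibration is good to about 2 mm. A picture is of the moment at which its call begins. camera_info takes no time and is no camera call.
- manip.job_done(): hands the job in; it is judged then, once.
The state is a dict: "t": time; "joint_pos": joint angles; "qvel": joint speeds; "effort": joint torques, N m; "eef_pos": TCP position; "orientation": TCP orientation; "ft_force": force on the tool from outside, world axes, zero at the start; "ft_torque": the same for the moment, N m; "gripper_width": opening from 0.0 (shut) to 1.0 (fully open); "gripper_force": force on a finger pad.
Only numpy, scipy, OpenCV 4.12 (cv2) and the standard library are available. Lean on these libraries where they do the work, as an engineer would, in place of code of your own. Each camera call takes 0.05 s, during which the arm holds its last target. There are 200 camera calls.

TASK

Load the vial reader: with your fingertips push the round carrier, which holds a vial, along the L-shaped slot of the metal plate to the corner, round it, and on to the far end of the slot, so that it stands fully home between the two arms of the white reading head. Push only the carrier itself: do not touch, lift or tip the vial in it, and leave everything else on the bench where it stands. Take the hand away when the carrier is home.

Things in the scene. Friction and masses are not known exactly. Their poses are not given: they have to be found in the camera images.
- guide: Fixed vial reader: flat base, aluminium cover with an L-shaped slot 13 mm wide; yaw -0.3 to 0.45 rad. Origin on the bench (base x -92..108, y -112..88 mm in its frame, top 18 mm up); z up. Leg 1 of the slot runs from slot_start to -y as far as slot_corner (101.5 mm), leg 2 from there to +x as far as slot_end (91.5 mm); the slot's walls stop the carrier within 2 mm of these points.
- reading_head (a point): White U-shaped reading head on the guide's plate, 47 mm high, open towards the guide's -x. Point: on the plate's top, middle of the bridge, (86, -50) mm in the guide's frame. In that frame its arms fill x 19..106 mm at y -19..9 and y -109..-81 mm (62 mm free between them), its bridge x 66..106 mm.
- nest (a point): Low black ring, 36 mm across, 12 mm high, fixed on the guide's plate, holding the spare vial. Point: its centre on the plate's top, (52, 52) mm in the guide's frame.
- carrier: Grey round cup 46 mm across, 44 mm high, two dark bands, on the plate. Origin: centre of its underside, 18 mm above the bench. A 10 mm pin under it runs in the slot, with a wider foot below the plate: it slides along the slot, turns about its own axis, cannot be lifted out. About 0.2 kg, slippery plastic, slides under 2 N, stays where left. Starts in leg 1, 60 to 100 mm before the corner.
- sample_vial: Glass vial with a white cap, 23 mm across, 52 mm high, standing loose and upright in the carrier's 26 mm pocket (38 mm deep). Origin: centre of its underside, 6 mm above the carrier's underside; its cap sticks out and its top is 58 mm above the plate, 14 mm above the cup's rim. z is its own upward axis.
- spare_vial: Vial with a black cap, 23 mm across, 52 mm high, standing in the nest on the plate; to be left alone. Origin: centre of its underside.
- tape_roll: Roll of tan tape lying flat, 68 mm across, 19 mm high, behind the guide; to be left alone. Origin: centre of its underside.
- stopper_box: Small blue and white box 70 x 70 x 32 mm, behind and to the right of the guide; to be left alone. Origin: centre of its underside.
- dropper_bottle: Dropper bottle, 40 mm across, 115 mm high, with purple contents and a red teat, behind and to the left of the guide; to be left alone. Origin: centre of its underside.
- funnel: White funnel standing mouth down, 69 mm across, 94 mm high, at the back; to be left alone. Origin: centre of its underside.
- marker_pen: Yellow and black pen, 116 mm long, 11 mm thick, lying near the front edge of the bench; to be left alone. Origin: centre of its underside.
- slot_start (a point): Point on the plate's top, 18 mm above the bench: the carrier's origin when it stands at the outer end of the first leg. In the guide's frame (-55, 51.5) mm.
- slot_corner (a point): Point on the plate's top: the carrier's origin when it stands at the slot's corner. In the guide's frame (-55, -50) mm.
- slot_end (a point): Point on the plate's top between the reading head's arms: the carrier's origin when it is fully home against the end of the second leg. In the guide's frame (36.5, -50) mm.
- titration_stand: Fixed burette stand of the room on the lower bench at the left, an obstacle for the arm: its origin is on that bench, 80 mm below z = 0. Its clamp and pipette reach z = 0.53 m, its burette, a thin upright tube at world x 0.325, y 0.325 m, reaches z = 0.65 m. If the arm starts beyond it, fold the arm up high before swinging over to the guide.
- basin: Fixed red plastic basin on the bench to the right of the guide, an obstacle for the hand: round, 300 mm across its rim, 109 mm high, its middle at world x 0.54, y -0.29 m.
Not all that is in view belongs to the job. Of the things shaped like the carrier, the grey one is meant.

How it is judged:
On the way, in this order (a step that is already met when the one before it is completed fails the run):
1. the carrier has reached the slot's corner (horizontal distance between carrier and slot_corner below 0.01 m).
2. the carrier has reached the end of the slot in the reading head (horizontal distance between carrier and slot_end below 0.005 m), for 0.2 s.
At the end, for the whole second after the job is handed in: The carrier stands at rest and upright with its origin within 5 mm (level distance) of slot_end; the vial stands upright (within 0.2 rad) on the floor of the carrier's pocket (horizontal distance between carrier and slot_end below 0.005 m and angle between carrier's own z axis and vertical below 0.1 rad and linear speed of carrier below 0.01 m/s and horizontal distance between sample_vial and carrier below 0.006 m and z of sample_vial in the frame of carrier below 0.012 m and angle between sample_vial's own z axis and vertical below 0.2 rad); the robot touches nothing.
It fails at once if the vial in the carrier is touched by the fingers (more than 3 N) (contact force between the fingers and sample_vial above 3 N).
It fails at once if the vial in the carrier is lifted by more than 6 mm (z of sample_vial in the frame of carrier above 0.012 m).
It fails at once if the vial in the carrier is tipped (angle between sample_vial's own z axis and vertical above 0.4 rad).
It fails at once if the carrier is lifted or levered out of the slot (more than 5 mm above the plate) (z of carrier in the frame of guide above 0.023 m).
It fails at once if a thing that should be left alone is moved by more than 20 mm (distance of any of spare_vial, tape_roll, stopper_box, dropper_bottle, funnel, marker_pen from where it was at the start of the episode above 0.02 m).
It also fails if it takes over 54 s, if anything falls off the work surface, if the arm or the gripper's body presses on something with over 40 N, if the wrist force passes 120 N, or if a joint passes its speed limit or range.

## Working session

There is one attempt and no reset: what is moved stays moved. The work goes in short steps, Python scripts to look and compute and a tool call to move; the robot and the scene stay as the last step left them, time stands still between calls to the robot, and variables do not carry over. Pictures are saved under pics/ and viewed, at most 10 in all, crops included, and the job is handed in when it is done.

Besides the shell and the picture viewer there is one more tool, called after "Request:" as name(argument=value, ...) on one line, values as JSON. carry_out: Moves the arm, as the interface text tells. Its arguments: {"type":"object","properties":{"deltas":{"type":"array"},"jaw":{"type":"number"},"grip_force":{"type":"number"}},"required":["deltas"]}

```bash
mkdir -p pics; cat > h.py <<'E'
import numpy as np, cv2
from station import monitor, imaging, manip
def px2w(name,u,v,d=None,z=None):
    c=imaging.camera_info(name);f=240/np.tan(np.radians(c['vertical_fov'])/2);P=np.array(c['pose'])
    K=np.array([[f,0,c['cx']],[0,f,c['cy']],[0,0,1.]])
    p=cv2.undistortPoints(np.array([[[u,v]]],float),K,np.array([c['k1'],0,0,0,0.]))[0,0]
    r=P[:3,:3]@np.array([p[0],-p[1],-1]);o=P[:3,3]
    s=d if z is None else (z-o[2])/r[2]
    return o+s*r
def w2px(name,X):
    c=imaging.camera_info(name);f=240/np.tan(np.radians(c['vertical_fov'])/2);P=np.array(c['pose'])
    q=P[:3,:3].T@(np.array(X)-P[:3,3]);a,b=q[0]/-q[2],-q[1]/-q[2];k=1+c['k1']*(a*a+b*b)
    return f*a*k+c['cx'],f*b*k+c['cy']
E
python3 - <<'E'
from h import *
for n in('scene','top'):
    im,d=imaging.read_camera(n);cv2.imwrite(f'pics/{n}0.png',im[:,:,::-1]);np.save(f'{n}d.npy',d);np.save(f'{n}i.npy',im)
    c=imaging.camera_info(n);print(c)
s=monitor.sense();print(s)
E
```

```text
{'vertical_fov': 45.587454463065114, 'cx': 318.97350790600956, 'cy': 237.44338612778196, 'k1': 0.03366292617189998, 'pose': array([[ 0.88460183,  0.2778387 , -0.37454675,  0.00947567],
       [-0.46628146,  0.51347646, -0.72036347, -0.93556521],
       [-0.0078239 ,  0.81187904,  0.58377325,  0.80823229],
       [ 0.        ,  0.        ,  0.        ,  1.        ]])}
{'vertical_fov': 57.06946649404724, 'cx': 326.2985822337291, 'cy': 240.5695026408722, 'k1': 0.023816509903291982, 'pose': array([[-0.00648542,  0.99500238, -0.09964034,  0.4418062 ],
       [-0.99997458, -0.00674835, -0.00230192,  0.02789365],
       [-0.00296282,  0.09962288,  0.99502086,  1.11781188],
       [ 0.        ,  0.        ,  0.        ,  1.        ]])}
{'t': 0.1, 'joint_pos': array([ 1.07861827e+00,  3.13403926e-01,  1.49831139e+00,  5.61774659e-06,
        1.33097715e+00, -2.23390294e-01]), 'qvel': array([ 0.00021018, -0.00144824, -0.00037213, -0.0011177 ,  0.00126846,
        0.00091139]), 'effort': array([ 3.41315354e-03, -4.02811038e+01, -2.52645993e+01,  6.96041342e-02,
        3.42281372e-02, -7.25429982e-05]), 'eef_pos': array([0.13933065, 0.50596975, 0.23823195]), 'orientation': array([-3.14052137e+00, -2.48970275e-04,  2.87280342e+00]), 'ft_force': array([-0.70241918,  0.88538343, -0.24286398]), 'ft_torque': array([0.03313684, 0.02080632, 0.0292232 ]), 'gripper_force': 0.0, 'gripper_width': 1.001824163717752}
```

View pics/top0.png

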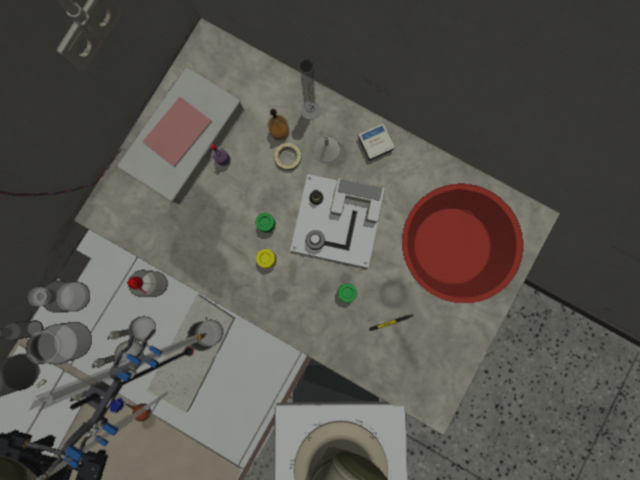

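View pics/scene0.png

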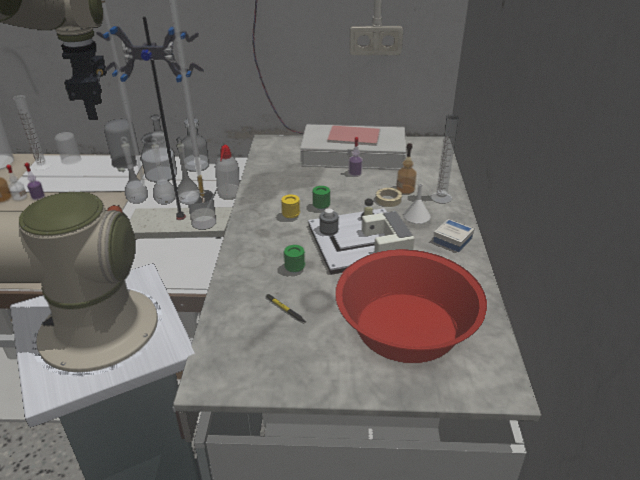

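The top view shows the guide near (340,220), with the grey carrier at (315,240), the spare vial at (316,197) and the reading head opening downward around (355,200). The arm is at the lower left, beyond the burette stand. I'll enlarge the guide.

```bash
python3 - <<'E'
import cv2
im=cv2.imread('pics/top0.png')[165:280,270:410]
cv2.imwrite('pics/c1.png',cv2.resize(im,(700,575),interpolation=cv2.INTER_CUBIC))
E
```

```text
(no output)
```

View pics/c1.png

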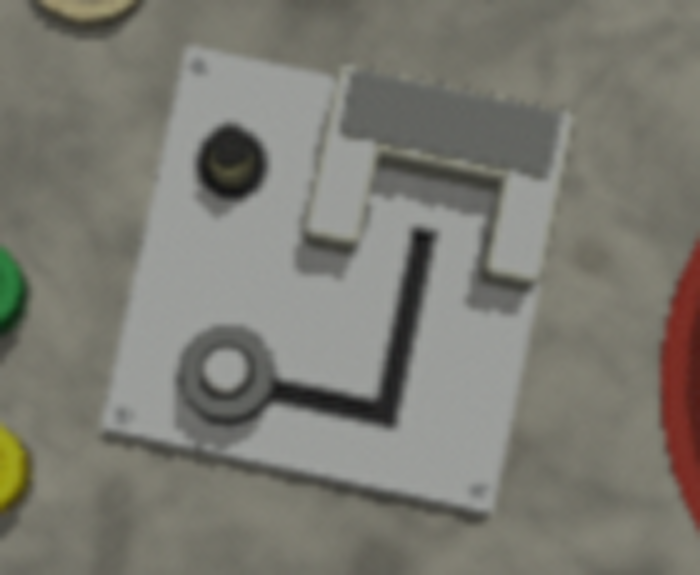

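The crop shows plate corners at (188,45), (105,432) and (490,515), the slot corner at about (385,410), the slot end at (424,230), and the carrier centre near (227,372).

```bash
cat >> h.py <<'E'
def fit(A,B):
    A=np.array(A);B=np.array(B)[:,:2];a=A-A.mean(0);b=B-B.mean(0)
    th=np.arctan2((a[:,0]*b[:,1]-a[:,1]*b[:,0]).sum(),(a*b).sum());R=np.array([[np.cos(th),-np.sin(th)],[np.sin(th),np.cos(th)]])
    t=B.mean(0)-R@A.mean(0);return th,t,(B-(A@R.T+t))*1000
E
python3 - <<'E'
from h import *
c2p=lambda u,v:((u+.5)/5-.5+270,(v+.5)/5-.5+165)
pts=[((188,45),(108,88)),((105,430),(-92,88)),((490,512),(-92,-112)),((394,424),(-61.5,-56.5)),((424,229),(43,-50))]
W=[px2w('top',*c2p(*p),z=.018) for p,_ in pts]
th,t,e=fit([np.array(g)/1000 for _,g in pts],W);print(th,t,e.round(1))
R=np.array([[np.cos(th),-np.sin(th)],[np.sin(th),np.cos(th)]])
for n,g in dict(start=(-55,51.5),corner=(-55,-50),end=(36.5,-50)).items():print(n,R@np.array(g)/1000+t)
for uv,z in (((227,374),.062),((227,370),.076)):
    w=px2w('top',*c2p(*uv),z=z);print('car',w, R.T@(w[:2]-t)*1000)
# depth clouds from both cams: rim points & plate
for n in('top','scene'):
    d=np.load(n+'d.npy');P=[]
    for v in range(480):
        for u in range(640):
            if d[v,u]>0 and (270<u<400 and 170<v<280 if n=='top' else 300<u<430 and 190<v<280):P.append(px2w(n,u,v,d=d[v,u]))
    P=np.array(P);g=(P[:,:2]-t)@R*1000;z=P[:,2]*1000
    m=(abs(g[:,0]+8)<90)&(abs(g[:,1])<80);print(n,'plate z',np.median(z[m&(z<30)]))
    for lo,hi in((56,68),(70,82)):
        s=(g[:,0]<-20)&(z>lo)&(z<hi)&(g[:,1]>-60)&(g[:,0]>-95)&(g[:,1]<90);print(lo,s.sum(),g[s].min(0),g[s].max(0),(g[s].min(0)+g[s].max(0))/2,z[s].mean())
E
```

```text
-0.21872830923691244 [0.59891737 0.01624846] [[-0.1 -0.8]
 [-0.8 -2.3]
 [ 0.4  1.2]
 [ 2.8  0.9]
 [-2.2  1. ]]
start [0.55640269 0.07845579]
corner [ 0.53437836 -0.02062589]
end [ 0.6236983  -0.04048032]
car [0.55054477 0.05748805 0.062     ] [-56.16859467  29.76072812]
car [0.55101155 0.05708811 0.076     ] [-55.62614615  29.47160551]Traceback (most recent call last):
  File "<stdin>", line 15, in <module>
  File "h.py", line 4, in px2w
    c=imaging.camera_info(name);f=240/np.tan(np.radians(c['vertical_fov'])/2);P=np.array(c['pose'])
ValueError: time passes only in moves, steps and waits
```

Guide yaw is -0.219 and the fit is good to about 2 mm. The carrier is about 80 mm before the corner, which matches the given 60 to 100 mm. Next I raise the arm.

Request:
carry_out(deltas=[[[0,0,-50],[0,0,0]],[[0,0,-50],[0,0,0]],[[0,0,-50],[0,0,0]],[[0,0,-50],[0,0,0]],[[0,0,-50],[0,0,0]],[[0,0,-50],[0,0,0]],[[0,0,0],[0,0,0]]], jaw=0)

```text
t: 0.98
eef_pos: [0.1395, 0.5063, 0.5416]
orientation: [3.135, 0.001, 2.873]
ft_force: [0.1, 0.4, -0.8]
gripper_width: 0.229
gripper_force: 0.0
```

```bash
python3 - <<'E'
from h import *
s=monitor.sense();print(s['t'],s['joint_pos'],s['eef_pos'],s['orientation'])
for X in [(.325,.325,.65),(.325,.325,-.08),(.325,.325,.3)]:print(w2px('top',X),w2px('scene',X))
E
```

```text
0.975 [ 1.07862021e+00  3.54074061e-01  6.61096873e-01  1.32189199e-05
  2.11963959e+00 -2.23431546e-01] [0.13950751 0.50630473 0.54164377] [3.13497662e+00 1.49180251e-03 2.87285008e+00]
(np.float64(36.101225796275), np.float64(402.74281510938226)) (np.float64(160.06370175855497), np.float64(-76.04269633359482))
(np.float64(216.5948080555989), np.float64(329.57758721317487)) (np.float64(207.28365453516304), np.float64(232.33551104025148))
(np.float64(163.94260860981993), np.float64(350.88086117866067)) (np.float64(186.94160771162092), np.float64(97.77446817403))
```

Request:
carry_out(deltas=[[[0,-37,-25],[0,0,0]],[[0,-37,-25],[0,0,0]],[[0,-37,-25],[0,0,0]],[[0,-37,-25],[0,0,0]],[[0,-37,-25],[0,0,0]],[[0,-37,-25],[0,0,0]],[[0,0,0],[0,0,0]]])

```text
t: 1.85
eef_pos: [0.0797, 0.2907, 0.6898]
orientation: [3.138, 0.002, 2.872]
ft_force: [-0.2, 0.2, -0.5]
gripper_width: 0.005
gripper_force: 0.0
```

```bash
python3 - <<'E'
from h import *
s=monitor.sense();print(s['t'],s['joint_pos'],s['eef_pos'],s['orientation'])
E
```

```text
1.85 [ 9.07009772e-01  2.41707997e-02  6.08025935e-01 -1.39558734e-05
  2.50502452e+00 -3.94134779e-01] [0.07969993 0.29065685 0.68983007] [3.13755958e+00 1.68626863e-03 2.87192624e+00]
```

Request:
carry_out(deltas=[[[-42,-3,0],[0,0,8]],[[-42,-3,0],[0,0,8]],[[-42,-3,0],[0,0,8]],[[-42,-3,0],[0,0,8]],[[-42,-3,0],[0,0,8]],[[-42,-3,0],[0,0,8]],[[-42,-3,0],[0,0,8]],[[-42,-3,0],[0,0,8]],[[0,0,0],[0,0,7.7]],[[0,0,0],[0,0,7.7]],[[0,0,0],[0,0,7.7]],[[0,0,0],[0,0,0]]])

```text
t: 3.35
eef_pos: [0.2979, 0.0562, 0.6874]
orientation: [-3.138, 0.0, 1.354]
ft_force: [0.9, 0.1, -0.3]
gripper_width: 0.007
gripper_force: 0.0
```

```bash
cat >> h.py <<'E'
th=-.2187;t0=np.array([.5989,.0162]);Rg=np.array([[np.cos(th),-np.sin(th)],[np.sin(th),np.cos(th)]])
from scipy.spatial.transform import Rotation as Ro
def G(p):return (np.asarray(p)[:2]-t0)@Rg*1000
def todo(gx,gy,z):
    s=monitor.sense();T=Ro.from_euler('xyz',s['orientation']).as_matrix()
    w=np.r_[t0+Rg@np.array([gx,gy])/1000,z];print('t',s['t'],'guide',G(s['eef_pos']).round(1),s['eef_pos'].round(4),'ori',s['orientation'].round(4),'tool shift mm',((w-s['eef_pos'])@T*1000).round(1),'F',s['ft_force'].round(1))
E
python3 - <<'E'
from h import *
todo(-55,75,.2)
E
```

```text
t 3.35 guide [-302.5  -26.2] [0.2979 0.0562 0.6874] ori [-3.1383  0.      1.3539] tool shift mm [100.8 249.3 486.6] F [ 0.9  0.1 -0.3]
```

Request:
carry_out(deltas=[[[10,25,48.5],[0,0,0]],[[10,25,48.5],[0,0,0]],[[10,25,48.5],[0,0,0]],[[10,25,48.5],[0,0,0]],[[10,25,48.5],[0,0,0]],[[10,25,48.5],[0,0,0]],[[10,25,48.5],[0,0,0]],[[10,25,48.5],[0,0,0]],[[10,25,48.5],[0,0,0]],[[10,25,48.5],[0,0,0]],[[0,0,0],[0,0,0]],[[0,0,0],[0,0,0]]])

```text
t: 4.85
eef_pos: [0.5621, 0.1, 0.2048]
orientation: [3.141, -0.0, 1.354]
ft_force: [-0.1, 0.2, -0.8]
gripper_width: 0.008
gripper_force: 0.0
```

```bash
python3 - <<'E'
from h import *
todo(-55,75,.034)
im,d=imaging.read_camera('scene');cv2.imwrite('pics/s2.png',cv2.resize(im[100:290,230:480,::-1],None,fx=3,fy=3))
E
```

```text
t 4.85 guide [-54.1  73.8] [0.5621 0.1    0.2048] ori [ 3.1407e+00 -2.0000e-04  1.3542e+00] tool shift mm [  1.2  -1.1 170.8] F [-0.1  0.2 -0.8]
```

View pics/s2.png

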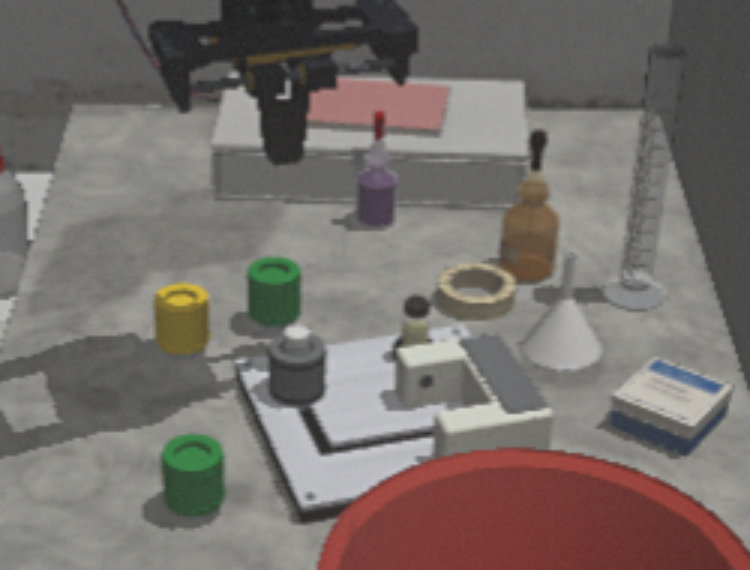

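The picture shows the closed fingers above and behind the carrier, with nothing near them. I'll descend behind the carrier.

Request:
carry_out(deltas=[[[1,-1,45],[0,0,0]],[[0,0,45],[0,0,0]],[[0,0,45],[0,0,0]],[[0,0,25],[0,0,0]],[[0,0,11],[0,0,0]],[[0,0,0],[0,0,0]],[[0,0,0],[0,0,0]]])

```text
t: 5.78
eef_pos: [0.5624, 0.101, 0.0344]
orientation: [3.139, -0.001, 1.353]
ft_force: [-0.2, 0.0, 0.7]
gripper_width: 0.003
gripper_force: 0.0
```

```bash
python3 - <<'E'
from h import *
todo(-55,-18,.034)
E
```

```text
t 5.775 guide [-54.   74.9] [0.5624 0.101  0.0344] ori [ 3.1389e+00 -5.0000e-04  1.3527e+00] tool shift mm [-92.9  -1.    0.3] F [-0.2  0.   0.7]
```

Push gently along leg 1, most of the way first.

Request:
carry_out(deltas=[[[-6,-1,0],[0,0,0]],[[-6,0,0],[0,0,0]],[[-6,0,0],[0,0,0]],[[-7,0,0],[0,0,0]],[[-8,0,0],[0,0,0]],[[-8,0,0],[0,0,0]],[[-8,0,0],[0,0,0]],[[-8,0,0],[0,0,0]],[[-8,0,0],[0,0,0]],[[-8,0,0],[0,0,0]],[[-5,0,0],[0,0,0]],[[0,0,0],[0,0,0]]])

```text
t: 7.28
eef_pos: [0.5437, 0.0247, 0.0327]
orientation: [-3.142, 0.0, 1.352]
ft_force: [0.3, 0.5, 0.2]
gripper_width: 0.008
gripper_force: 0.0
```

```bash
python3 - <<'E'
from h import *
todo(-55,-18,.034)
im,d=imaging.read_camera('scene');cv2.imwrite('pics/s3.png',cv2.resize(im[140:290,290:450,::-1],None,fx=4,fy=4,interpolation=2))
E
```

```text
t 7.275 guide [-55.7  -3.7] [0.5437 0.0247 0.0327] ori [-3.1415e+00  2.0000e-04  1.3522e+00] tool shift mm [-14.3   0.7  -1.3] F [0.3 0.5 0.2]
```

View pics/s3.png

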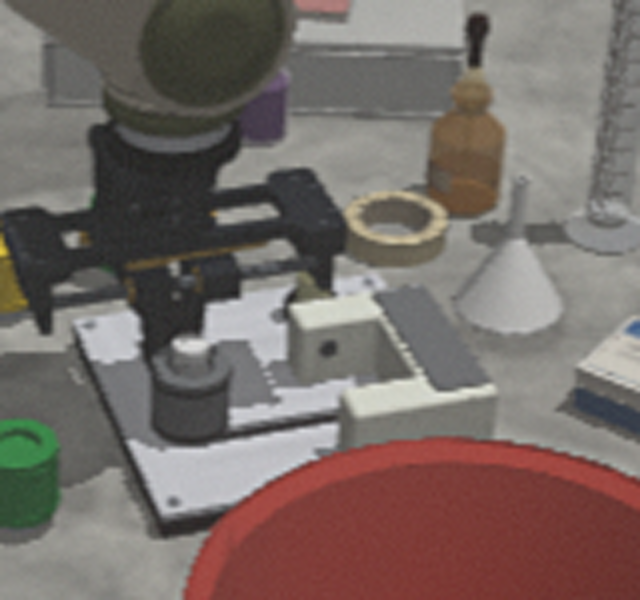

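Carrier moves ahead of the fingers, with the vial upright and the spare vial still in its nest at about (305,295). I'll push the last stretch to the corner.

Request:
carry_out(deltas=[[[-5,0,-1],[0,0,0]],[[-4,0,0],[0,0,0]],[[-2,0,0],[0,0,0]],[[-1,0,0],[0,0,0]],[[-1,0,0],[0,0,0]],[[0,0,0],[0,0,0]]])

```text
t: 8.07
eef_pos: [0.5409, 0.0124, 0.0337]
orientation: [3.142, 0.0, 1.353]
ft_force: [0.6, 0.1, 0.2]
gripper_width: 0.006
gripper_force: 0.1
```

```bash
cat >> h.py <<'E'
def carrier(z=.062):
    im,d=imaging.read_camera('top');c=imaging.camera_info('top');f=240/np.tan(np.radians(c['vertical_fov'])/2)
    return im
E
python3 - <<'E'
from h import *
todo(-55,-18,.034)
im,d=imaging.read_camera('top');cv2.imwrite('pics/t4.png',cv2.resize(im[165:280,270:410,::-1],None,fx=5,fy=5,interpolation=2))
E
```

```text
t 8.075 guide [-55.8 -16.3] [0.5409 0.0124 0.0337] ori [3.1416e+00 1.0000e-04 1.3526e+00] tool shift mm [-1.7  0.7 -0.3] F [0.6 0.1 0.2]
```

View pics/t4.png

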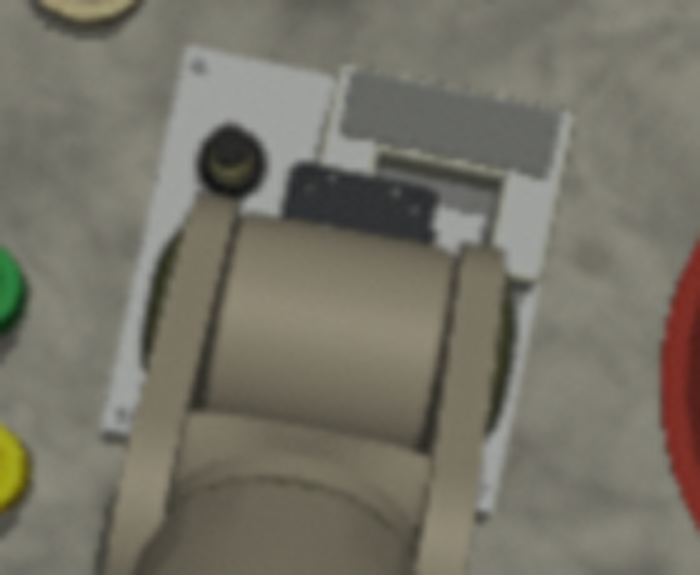

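The top view is blocked by the arm, but the spare vial is unmoved at (231,160). There's no wall force yet, so I'll push on gently.

Request:
carry_out(deltas=[[[-1,0,0],[0,0,0]],[[-0.5,0,0],[0,0,0]],[[-0.5,0,0],[0,0,0]],[[0,0,0],[0,0,0]]])

```text
t: 8.62
eef_pos: [0.5405, 0.0104, 0.0337]
orientation: [-3.142, 0.0, 1.353]
ft_force: [0.4, 0.7, 0.1]
gripper_width: 0.007
gripper_force: 0.4
```

```bash
cat >> h.py <<'E'
def vial():  # cap centre from the scene camera, pixels whitish near expected cap height
    im,d=imaging.read_camera('scene');c=imaging.camera_info('scene');f=240/np.tan(np.radians(c['vertical_fov'])/2);P=np.array(c['pose'])
    v,u=np.mgrid[140:290,290:450];v=v.ravel();u=u.ravel()
    K=np.array([[f,0,c['cx']],[0,f,c['cy']],[0,0,1.]])
    p=cv2.undistortPoints(np.stack([u,v],1)[:,None].astype(float),K,np.array([c['k1'],0,0,0,0.]))[:,0]
    w=(np.c_[p[:,0],-p[:,1],-np.ones(len(p))]*d[v,u][:,None])@P[:3,:3].T+P[:3,3]
    g=(w[:,:2]-t0)@Rg*1000;z=w[:,2]*1000;col=im[v,u].astype(int)
    return g,z,col
E
python3 - <<'E'
from h import *
todo(-55,-18,.034)
g,z,c=vial()
s=(z>71)&(z<81)&(c.min(1)>110)&(g[:,0]<20);print('cap',s.sum(),(g[s].min(0)+g[s].max(0))/2,g[s].mean(0),np.ptp(g[s],axis=0),z[s].mean())
s=(z>58)&(z<66)&(g[:,0]<10)&(g[:,1]<-25);print('rim',s.sum(),g[s].min(0),g[s].max(0))
E
```

```text
t 8.625 guide [-55.8 -18.3] [0.5405 0.0104 0.0337] ori [-3.1416  0.      1.3526] tool shift mm [ 0.3  0.8 -0.3] F [0.4 0.7 0.1]
cap 40 [-59.24288042 -38.23081633] [-54.76318962 -52.97094026] [28.37414551 49.26042156] 75.06804706235008
rim 338 [ -94.89695483 -241.59594068] [  9.10796587 -25.01067492]
```

Request:
carry_out(deltas=[[[-1,0,0],[0,0,0]],[[-1,0,0],[0,0,0]],[[0,0,0],[0,0,0]]])

```text
t: 9.05
eef_pos: [0.5402, 0.0088, 0.0338]
orientation: [3.141, -0.001, 1.352]
ft_force: [1.6, 4.1, 1.8]
gripper_width: 0.003
gripper_force: 2.3
```

```bash
python3 - <<'E'
from h import *
todo(-55,-18,.034)
g,z,c=vial()
s=(z>71)&(z<81)&(c.min(1)>110)&(g[:,0]<-20)&(g[:,1]<-30)&(g[:,1]>-90);print('cap',s.sum(),g[s].min(0),g[s].max(0),np.median(g[s],0))
s=(z>59)&(z<65)&(abs(g[:,0]+55)<35)&(g[:,1]<-33)&(g[:,1]>-90);print('rim',s.sum(),g[s].min(0),g[s].max(0))
E
```

```text
t 9.05 guide [-55.7 -20. ] [0.5402 0.0088 0.0338] ori [ 3.1413e+00 -6.0000e-04  1.3525e+00] tool shift mm [ 2.   0.7 -0.2] F [1.6 4.1 1.8]
cap 41 [-63.91961611 -63.97761194] [-45.04245482 -45.0722405 ] [-54.94473364 -56.07078618]
rim 121 [-77.4292463  -81.20642417] [-32.5587787  -36.67579724]
```

The carrier is against the corner wall, at about 4 N, and the cap is near (-55,-52). Now I swing the fingers round to the -x side.

Request:
carry_out(deltas=[[[15,0,0],[0,0,0]],[[15,-4,0],[0,0,0]],[[0,-15,0],[0,0,0]],[[0,-15,0],[0,0,0]],[[0,-12,0],[0,0,0]],[[-15,-1,0],[0,0,0]],[[-15,0,0],[0,0,0]],[[-15,0,0],[0,0,0]],[[-15,0,0],[0,0,0]],[[-1,0,0],[0,0,0]],[[0,0,0],[0,0,0]]])

```text
t: 10.48
eef_pos: [0.4875, -0.0116, 0.0337]
orientation: [-3.142, -0.0, 1.352]
ft_force: [-0.1, -0.1, -0.3]
gripper_width: 0.008
gripper_force: 0.0
```

```bash
python3 - <<'E'
from h import *
todo(-4,-51,.034)
im,d=imaging.read_camera('scene');cv2.imwrite('pics/s5.png',cv2.resize(im[140:290,290:450,::-1],None,fx=4,fy=4,interpolation=2))
E
```

```text
t 10.475 guide [-102.7  -51.3] [ 0.4875 -0.0116  0.0337] ori [-3.1416e+00 -1.0000e-04  1.3523e+00] tool shift mm [ 0.3 98.7 -0.3] F [-0.1 -0.1 -0.3]
```

View pics/s5.png

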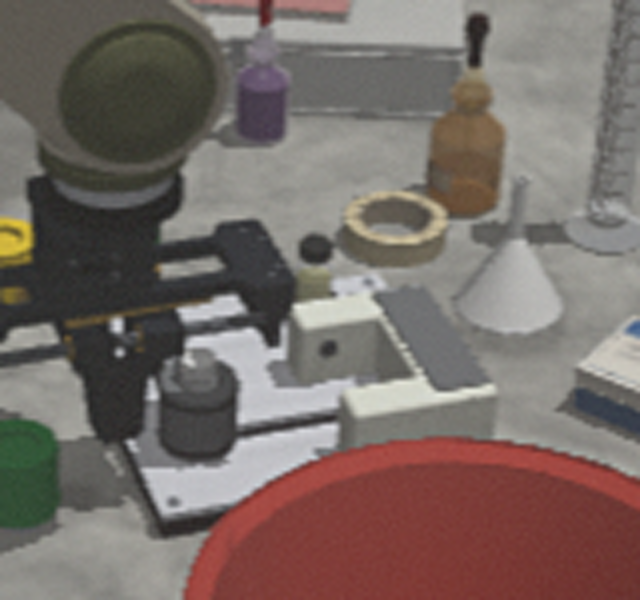

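The fingers are behind the carrier, which stands at the corner with the vial upright at (200,370). Before pushing I'll check the gripper's lowest parts against the head height (65 mm) and the cap (76 mm).

```bash
python3 - <<'E'
from h import *
g,z,c=vial()
for lo in range(-110,20,10):
    s=(g[:,0]>=lo)&(g[:,0]<lo+10)&(abs(g[:,1]+51)<45)&(z>66)&(c.max(1)<70)
    if s.sum():print(lo,s.sum(),np.sort(z[s])[:4].round(),np.median(g[s][:,1]).round())
E
```

```text
-110 170 [66. 67. 69. 69.] -74.0
-100 232 [66. 66. 67. 68.] -75.0
-90 150 [69. 71. 74. 74.] -80.0
-80 106 [103. 103. 105. 107.] -75.0
-70 49 [109. 115. 127. 130.] -70.0
-60 46 [112. 113. 114. 129.] -70.0
-50 58 [110. 113. 114. 114.] -69.0
-40 96 [111. 112. 112. 113.] -69.0
-30 141 [102. 103. 103. 104.] -76.0
-20 97 [ 99. 101. 104. 107.] -72.0
```

All gripper parts ahead of the fingers are at or above 99 mm, so they are clear. Pushing leg 2.

Request:
carry_out(deltas=[[[0,5,0],[0,0,0]],[[0,5,0],[0,0,0]],[[0,5,0],[0,0,0]],[[0,6,0],[0,0,0]],[[0,8,0],[0,0,0]],[[0,8,0],[0,0,0]],[[0,8,0],[0,0,0]],[[0,8,0],[0,0,0]],[[0,8,0],[0,0,0]],[[0,8,0],[0,0,0]],[[0,8,0],[0,0,0]],[[0,0,0],[0,0,0]]])

```text
t: 12.08
eef_pos: [0.5633, -0.0285, 0.0337]
orientation: [3.141, 0.0, 1.353]
ft_force: [-0.8, 0.2, -0.7]
gripper_width: 0.005
gripper_force: 0.0
```

```bash
python3 - <<'E'
from h import *
todo(-4,-51,.034)
g,z,c=vial()
s=(z>71)&(z<81)&(c.min(1)>100)&(abs(g[:,1]+51)<20)&(g[:,0]<60);print('cap',s.sum(),g[s].min(0),g[s].max(0),np.median(g[s],0))
E
```

```text
t 12.075 guide [-25.1 -51.4] [ 0.5633 -0.0285  0.0337] ori [3.1408e+00 1.0000e-04 1.3526e+00] tool shift mm [ 0.3 21.1 -0.3] F [-0.8  0.2 -0.7]
cap 38 [-43.79293929 -64.57756247] [ 25.29312757 -45.75471512] [ 12.61642638 -56.44828009]
```

The carrier is around the corner, with the cap at x ≈ 13–15 mm. Pushing on to the end.

Request:
carry_out(deltas=[[[0,6,0],[0,0,0]],[[0,5,0],[0,0,0]],[[0,4,0],[0,0,0]],[[0,2,0],[0,0,0]],[[0,1,0],[0,0,0]],[[0,1,0],[0,0,0]],[[0,1,0],[0,0,0]],[[0,0,0],[0,0,0]]])

```text
t: 13.12
eef_pos: [0.5822, -0.0326, 0.0337]
orientation: [3.141, 0.0, 1.353]
ft_force: [0.1, 0.4, 0.3]
gripper_width: 0.007
gripper_force: 0.4
```

Request:
carry_out(deltas=[[[0,1,0],[0,0,0]],[[0,0,0],[0,0,0]]])

```text
t: 13.38
eef_pos: [0.5832, -0.0328, 0.0337]
orientation: [3.142, 0.0, 1.353]
ft_force: [-0.2, 0.4, -0.2]
gripper_width: 0.006
gripper_force: 0.4
```

Request:
carry_out(deltas=[[[0,1,0],[0,0,0]],[[0,0,0],[0,0,0]]])

```text
t: 13.62
eef_pos: [0.5842, -0.033, 0.0337]
orientation: [3.141, 0.0, 1.353]
ft_force: [-0.6, 0.8, 0.4]
gripper_width: 0.008
gripper_force: 0.4
```

Request:
carry_out(deltas=[[[0,1,0],[0,0,0]],[[0,0,0],[0,0,0]]])

```text
t: 13.88
eef_pos: [0.5851, -0.0332, 0.0337]
orientation: [-3.141, -0.0, 1.353]
ft_force: [-1.1, 0.4, 0.1]
gripper_width: 0.002
gripper_force: 0.7
```

Request:
carry_out(deltas=[[[0,1,0],[0,0,0]],[[0,0,0],[0,0,0]]])

```text
t: 14.12
eef_pos: [0.586, -0.0334, 0.0338]
orientation: [-3.141, 0.0, 1.353]
ft_force: [-3.8, 0.3, 0.8]
gripper_width: 0.009
gripper_force: 1.8
```

Request:
carry_out(deltas=[[[0,1,0],[0,0,0]],[[0,0,0],[0,0,0]]])

```text
t: 14.38
eef_pos: [0.587, -0.0336, 0.0337]
orientation: [-3.141, 0.0, 1.353]
ft_force: [-4.2, 1.0, 2.5]
gripper_width: 0.003
gripper_force: 2.3
```

Request:
carry_out(deltas=[[[0,1.5,0],[0,0,0]],[[0,0,0],[0,0,0]],[[0,0,0],[0,0,0]]])

```text
t: 14.75
eef_pos: [0.5879, -0.0338, 0.0336]
orientation: [-3.14, -0.0, 1.353]
ft_force: [-7.3, 1.9, 3.9]
gripper_width: 0.005
gripper_force: 4.0
```

Request:
carry_out(deltas=[[[0,-4,0],[0,0,0]],[[0,-12,0],[0,0,0]],[[0,-20,0],[0,0,0]],[[0,-30,0],[0,0,0]],[[0,-30,0],[0,0,0]],[[0,-15,-30],[0,0,0]],[[0,0,-40],[0,0,0]],[[0,0,-40],[0,0,0]],[[0,-30,-40],[0,0,0]],[[0,-40,-40],[0,0,0]],[[0,0,0],[0,0,0]],[[0,0,0],[0,0,0]]])

```text
t: 16.25
eef_pos: [0.4122, 0.005, 0.2233]
orientation: [3.141, 0.0, 1.352]
ft_force: [0.2, -0.1, -0.9]
gripper_width: 0.004
gripper_force: 0.0
```

```bash
python3 - <<'E'
from h import *
todo(-4,-51,.034)
im,d=imaging.read_camera('top');cv2.imwrite('pics/t6.png',cv2.resize(im[165:280,270:410,::-1],(700,575),interpolation=2))
g,z,c=vial()
s=(z>71)&(z<81)&(c.min(1)>100)&(abs(g[:,1]+51)<20)&(g[:,0]<60)&(g[:,0]>15);print('cap',s.sum(),g[s].min(0),g[s].max(0),np.median(g[s],0))
E
```

```text
t 16.25 guide [-179.8  -51.4] [0.4122 0.005  0.2233] ori [3.1410e+00 1.0000e-04 1.3524e+00] tool shift mm [  0.4 175.7 189.4] F [ 0.2 -0.1 -0.9]
cap 48 [ 23.92345677 -66.80377697] [ 48.84020419 -44.7401962 ] [ 34.60723464 -54.01968577]
```

View pics/t6.png

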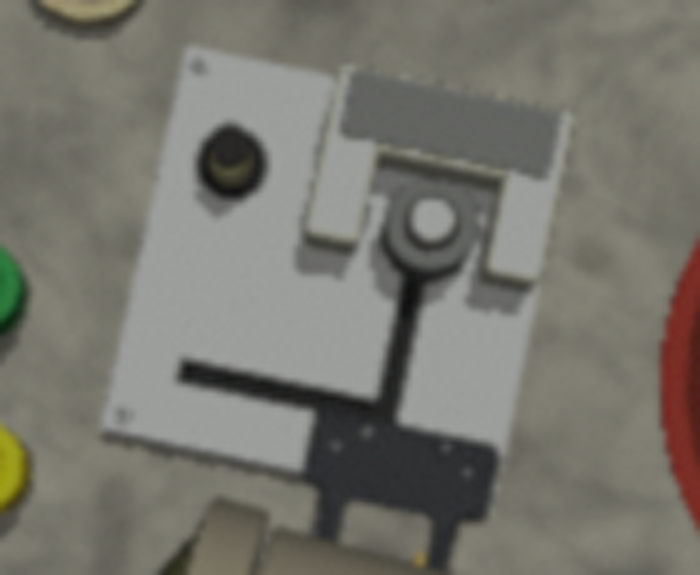

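The carrier stands between the head's arms at (430,230), with the cap at (432,220). The wall stopped it at 7 N, the measured cap centre is x ≈ 36 mm, the vial is upright and the hand is clear.

```bash
python3 -c "
from h import *
print(manip.job_done())"
```

```text
the job is handed in; nothing more can be done
None
```

The carrier is fully home at the end of the slot between the reading head's arms, the vial upright and the spare vial not moved. The hand is clear and the job was handed in at about 16 s; no verdict came back.

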